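# Feed the strip home with the push stick, then hang the stick up

### The arm

A 6-joint arm with a two-finger parallel gripper is mounted at the origin on the work surface. World frame = base frame: x ahead of the robot, y to its left, z up, the work surface at z = 0. Lengths are in m, angles in rad, forces in N, time in s.
With the tool pointing down it reaches from about 0.35 to 1 m from the base axis. Payload 7.1 kg.
Tool frame: the origin (TCP) lies between the finger pads; the fingertips stand 22 mm ahead of it and the grasp point (between the pads) lies 3 mm ahead of it; x points along the fingers, y is the direction in which the jaws open and shut, and the axes are right-handed (so a half turn about x gives the same grasp; the last joint's range is limited). The gripper opens to 85 mm and grips with 20 to 120 N. Pads are 22 mm wide; open, the fingers measure 114 mm over their backs; the gripper's body (76 mm by 85 mm) begins 54 mm behind the grasp point. The pads swing forward as they close: fully open they stand 13 mm farther back than shut.
Start: joints at [-1.357, 0.423, 1.63, -0, 1.089, -0.019], TCP at [0.144, -0.608, 0.253] pointing down, gripper open.
Joint ranges: [-3, 3], [-0.9, 2.11], [0.09, 2.58], [-1.31, 4.45], [0.11, 2.69], [-2.54, 2.54]. Speed limits (rad/s): [2.39, 2.39, 3.01, 3.14, 3.14, 3.14].

### API

Orientations are given as a rotation vector (axis times angle).
In Python, from rig import manip gives the robot as it stands. The module is installed in compiled form; this text tells all that it offers. Calls block until the motion is done:
- manip.move_to(position, orientation): joint-space move of the TCP to a pose.
- manip.servo_line(position, orientation=None, rate=0.15): straight line of the TCP; orientation=None keeps the orientation; rate is the mean speed in m/s.
- manip.set_joints(angles): joint-space move.
- manip.command_gripper(opening, f_grip=None): finger opening in m; f_grip is the grip in N (None keeps the last); returns when the fingers have stopped.
- manip.hold(seconds).
- manip.solve_ik(position, orientation): joint angles nearest the present ones, or None.
- manip.camera(name): name is "scene" or "side" or "wrist"; returns a dict with "image" (420x560x3 uint8, red, green, blue), "fx", "fy", "cx", "cy" (pixels), "k1" (the pictures are not rectified: a ray, as slopes to the right and down, at radius r is drawn at 1 + k1 r^2 times it, then the intrinsics apply), "cam_to_world" (4x4, takes a point from camera to world coordinates); the wrist camera has in their place "mount" (4x4, takes a point from camera to tool coordinates, whose origin is the TCP and whose axes are the tool frame's). Camera axes: x right, y down, z forward; pixel columns grow to the right and rows downward; lengths in m; the calibration is good to about 2 mm. A picture is of the moment at which its call begins: read the wrist's pose just before it. There is no depth.
A pose or a line that the arm cannot do raises manip.IKError and nothing moves.
- manip.sign_off(): hands the job in, once; it reports no verdict.
Readings, each from a call of its own:
- manip.get_time(): time.
- manip.get_joint_positions(): joint angles.
- manip.get_joint_vel(): joint speeds.
- manip.get_tau(): joint torques, N m.
- manip.get_position(): TCP position.
- manip.get_ee_rot(): TCP orientation.
- manip.get_contact_force(): force on the tool from outside, world axes, zero at the start.
- manip.get_torque(): the same for the moment, N m.
- manip.get_width(): finger opening in m.
Only numpy, scipy, OpenCV 4.12 (cv2) and the standard library are available. Lean on these libraries where they do the work, as an engineer would, in place of code of your own. Each camera call takes 0.05 s, during which the arm holds its last target.

### The job

Using the wooden push stick, push the steel strip along its guide channel, under the bridge, until it is fully home against the end stop; keep the fingers off the strip. Then hang the push stick up by its handle on the hook of the stand, so that it hangs freely and still under the ledge, and leave it there. Do not knock the can, mug, jar or rubber ring about.

Things in the scene. Friction and masses are not known exactly. Their poses are not given: they have to be found in the camera images.
- stick_center (a point): Wooden push stick standing upright: a base bar 205 mm long, 20 wide, 30 high (all sizes here in mm), with a closed handle on top; about 0.25 kg. This point is the bar's centre, 15 above its underside; x runs along the bar to its flat nose (x = +102.5), which pushes the strip; dark steel heel at x = -102.5; z up. The handle's middle is at x = -12.5, the balance point within 10 of that.
- stick_eye (a point): Centre of the opening in the stick's handle, 46 mm above the stick's underside, axes as the stick's. The opening goes through along y: 42 long (x), 32 high. Handle 16 thick (y), 66 long (x): two 12 end posts and a top bar 62 to 76 above the underside. From here the bar's nose is at x = +115, its heel at x = -90.
- channel_mid (a point): Fixed guide channel, 300 mm long; point on its floor (6 above the bench), midway. x is the feed direction, z up. Gap 26 wide between walls 12 thick, tops 36 above the floor. Open above and at the entry (x = -150), but for a steel bridge over the top from x = 25 to 65, underside 36 and top 44 above the floor (bolt heads to 48). End stop's face at x = +140.
- strip_center (a point): Steel strip lying in the channel, 70 mm long (x), 20 wide, 10 high, about 0.11 kg; this point is its centre. It starts part-way along, its rear end before or under the bridge.
- home_mark (a point): Where the strip's centre is when the strip is fully home against the end stop (x = 105 mm, 5 mm above the floor of the channel); axes as the channel's.
- hook_seat (a point): Hook on a fixed stand; point on the axis of its straight level rod, midway along, 170 mm above the bench. y points from the hook's tip to the post, x across the rod, z up. Rod 8 thick, straight from y = -47 to +47 (post face, post 30 square, 280 tall); beyond -47 it bends up to a tip at y = -60 to -64, its top 16 above the rod's axis.
- ledge (a point): Middle of the underside of the ledge over the hook, 46 mm above the rod's axis; axes as the hook's. Ledge 50 wide (x), 75 long (y, from the post), carrying a box up to 54 above this point: no room for a hand on the handle there. Below the rod there is only the base plate, 10 high, 110 by 100, under and behind the post.
- can_mid (a point): Bystander: grey can, 58 mm diameter, 170 tall; centre.
- mug_mid (a point): Bystander: white mug, 74 mm diameter with a handle on its own +y side, 90 tall; centre.
- jar_mid (a point): Bystander: glass jar, 68 mm diameter, 75 tall; point on its axis 37 above the bench.
- roll_mid (a point): Bystander: black rubber ring lying flat, 80 mm diameter, 25 high; centre.

How it is judged:
On the way:
1. the strip is fully home against the end stop of the channel (x of strip_center in the frame of home_mark between -0.004 and 0.004 m and y of strip_center in the frame of home_mark between -0.006 and 0.006 m and z of strip_center in the frame of home_mark between -0.004 and 0.004 m), for 0.2 s.
At the end, for the whole second after the job is handed in: The strip is home: centre within 4 mm of the home mark along the feed. The hook's straight rod passes through the handle's opening, the handle's top bar rests down on the rod (not on its tip), the stick is square to the rod within 0.8 rad, borne by the stand and at rest (all of step 1 and x of hook_seat in the frame of stick_eye between -0.035 and 0.035 m and y of hook_seat in the frame of stick_eye between -0.045 and 0.045 m and z of hook_seat in the frame of stick_eye between 0.005 and 0.017 m and angle between the y axis of stick_eye and the y axis of hook_seat, either way round below 0.8 rad and contact force between stick and stand above 0.5 N and linear speed of stick below 0.03 m/s and angular speed of stick below 0.4 rad/s); the robot touches nothing.
It fails at once if the fingers press on the strip (contact force between the fingers and strip above 0.5 N).
It fails at once if the can is moved more than 30 mm or tipped (distance of can_mid from where it was at the start of the episode above 0.03 m or angle between can_mid's own z axis and vertical above 0.35 rad).
It fails at once if the mug is moved more than 30 mm or tipped (distance of mug_mid from where it was at the start of the episode above 0.03 m or angle between mug_mid's own z axis and vertical above 0.35 rad).
It fails at once if the jar is moved more than 30 mm or tipped (distance of jar_mid from where it was at the start of the episode above 0.03 m or angle between jar_mid's own z axis and vertical above 0.35 rad).
It fails at once if the roll is moved more than 30 mm or tipped (distance of roll_mid from where it was at the start of the episode above 0.03 m or angle between roll_mid's own z axis and vertical above 0.35 rad).
It also fails if it takes over 72 s, if anything falls off the work surface, if the arm or the gripper's body presses on something with over 40 N, if the wrist force passes 120 N, or if a joint passes its speed limit or range.

## Working session

There is one attempt and no reset: what is moved stays moved. The work goes in short steps, each a Python script; the robot and the scene stay as the last script left them, time stands still between calls to the robot, and variables do not carry over. Pictures are saved under pics/ and viewed, and the job is handed in when it is done.

```bash
ls; mkdir -p pics; cat > h.py <<'E'
import numpy as np, cv2
from rig import manip
from scipy.spatial.transform import Rotation as R
def snap(name,fn):
    p=manip.get_position(); r=manip.get_ee_rot()
    c=manip.camera(name)
    cv2.imwrite('pics/'+fn+'.png',cv2.cvtColor(c['image'],cv2.COLOR_RGB2BGR))
    if name=='wrist':
        T=np.eye(4);T[:3,:3]=R.from_rotvec(r).as_matrix();T[:3,3]=p
        c['cam_to_world']=T@np.array(c['mount'])
    np.savez('pics/'+fn+'.npz',**{k:v for k,v in c.items()})
    return c
def load(fn): 
    d=np.load('pics/'+fn+'.npz'); return {k:d[k] for k in d.files}
def ray(c,u,v):
    K=np.array([[c['fx'],0,c['cx']],[0,c['fy'],c['cy']],[0,0,1]],float)
    xd=(u-c['cx'])/c['fx']; yd=(v-c['cy'])/c['fy']
    rd=np.hypot(xd,yd); r=rd
    for _ in range(30): r=rd/(1+c['k1']*r*r)
    s=r/rd if rd>0 else 1
    T=np.array(c['cam_to_world'])
    return T[:3,3],T[:3,:3]@np.array([xd*s,yd*s,1])
def onz(c,u,v,z):
    o,d=ray(c,u,v); return o+d*(z-o[2])/d[2]
def proj(c,P):
    T=np.linalg.inv(np.array(c['cam_to_world'])); p=T[:3,:3]@np.array(P)+T[:3,3]
    x,y=p[0]/p[2],p[1]/p[2]; r2=x*x+y*y; s=1+c['k1']*r2
    return np.array([c['fx']*x*s+c['cx'],c['fy']*y*s+c['cy']])
def tri(obs):
    A=np.zeros((3,3));b=np.zeros(3)
    for c,u,v in obs:
        o,d=ray(c,u,v);d=d/np.linalg.norm(d);M=np.eye(3)-np.outer(d,d);A+=M;b+=M@o
    return np.linalg.solve(A,b)
E
python3 - <<'E'
from h import *
for n in ['scene','side','wrist']:
    c=snap(n,n+'0'); print(n,c['fx'],c['k1'],np.round(c['cam_to_world'],3).tolist())
print(manip.get_time(),manip.get_position(),manip.get_ee_rot())
E
```

```text
pics
scene 382.9743885097317 -0.055715392575792035 [[0.52, 0.736, -0.433, 0.887], [0.854, -0.452, 0.258, -0.218], [-0.006, -0.504, -0.864, 0.824], [0.0, 0.0, 0.0, 1.0]]
side 429.0381788519649 -0.05283336245536046 [[0.924, -0.275, 0.266, 0.296], [-0.383, -0.674, 0.632, -0.645], [0.005, -0.686, -0.728, 0.899], [0.0, 0.0, 0.0, 1.0]]
wrist 304.37159207909235 -0.0667622547156261 [[0.231, -0.931, -0.281, 0.215], [-0.973, -0.222, -0.065, -0.591], [-0.001, 0.288, -0.958, 0.373], [0.0, 0.0, 0.0, 1.0]]
0.15 [ 0.14412446 -0.60774696  0.2527114 ] [ 2.09848597  0.24658022 -2.09864896]
```

View pics/scene0.png

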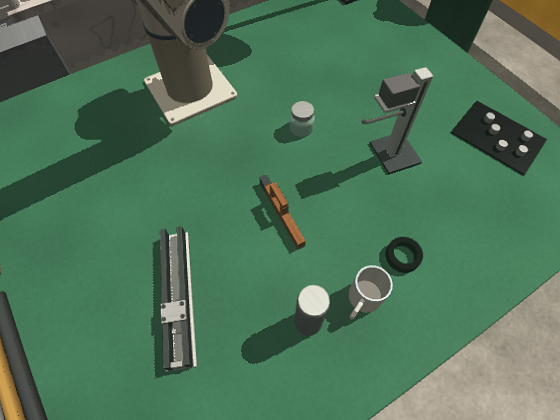

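View pics/side0.png

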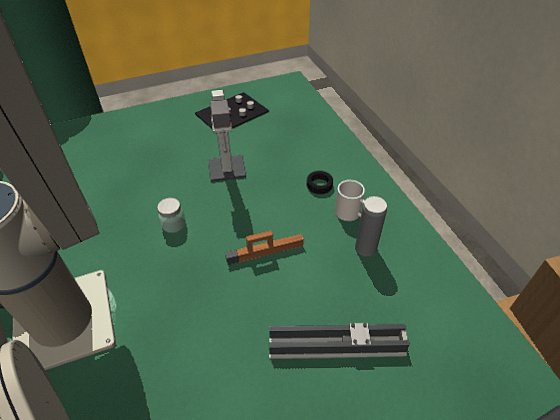

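View pics/wrist0.png

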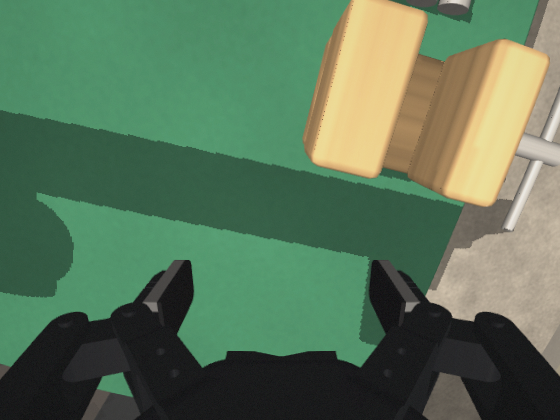

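Scene: the channel runs from its entry at about (172,235) to the stop at (180,365), with the bridge at (173,312). The stick's heel is at (265,180) and its nose at (300,243). The stand is at (395,120), the jar at (302,118), the can at (312,308), the mug at (370,288) and the ring at (404,254). I'll zoom in.

```bash
python3 - <<'E'
import cv2
def crop(fn,x0,y0,w,h,s,out):
    a=cv2.imread(f'pics/{fn}.png')[y0:y0+h,x0:x0+w]
    cv2.imwrite(f'pics/{out}.png',cv2.resize(a,None,fx=s,fy=s,interpolation=cv2.INTER_CUBIC))
crop('scene0',140,170,180,210,2.85,'z1')
crop('side0',200,220,230,150,3.4,'z2')
crop('scene0',350,60,90,120,5,'z3')
crop('side0',190,80,80,110,5,'z4')
E
```

```text
(no output)
```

View pics/z1.png

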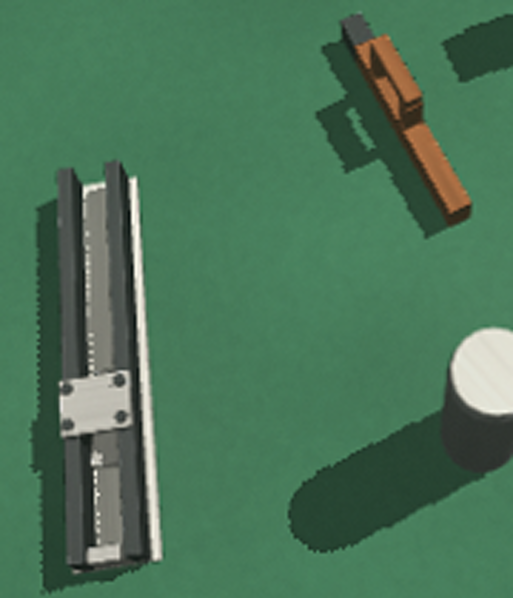

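View pics/z2.png

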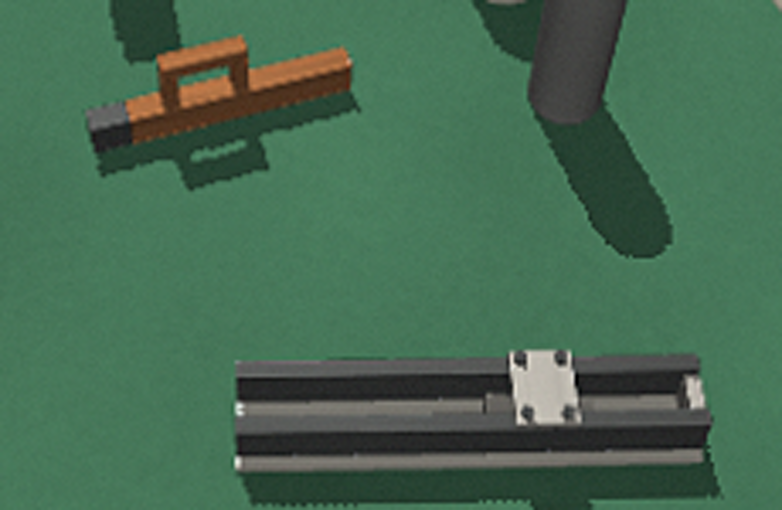

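View pics/z3.png

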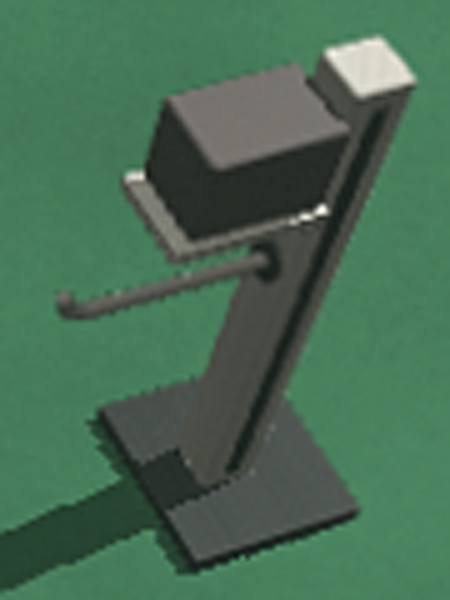

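View pics/z4.png

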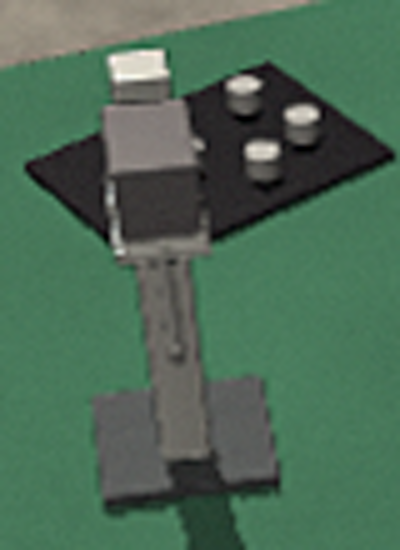

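```bash
python3 - <<'E'
from h import *
s=load('scene0');d=load('side0')
a=lambda x,y:(140+x/2.85,170+y/2.85)
b=lambda x,y:(200+x/3.4,220+y/3.4)
def show(n,p1,p2,z=None):
    P=tri([(s,*p1),(d,*p2)]) 
    print(n,np.round(P*1000,1), '' if z is None else (np.round(onz(s,*p1,z)[:2]*1000,1),np.round(onz(d,*p2,z)[:2]*1000,1)))
# bridge corners (top .050)
# scene order: near-entry left, near-entry right, far right, far left
print('bridge scene',[np.round(onz(s,*a(*q),.050)[:2]*1000,1).tolist() for q in [(60,381),(130,371),(131,428),(62,437)]])
print('bridge side',[np.round(onz(d,*b(*q),.050)[:2]*1000,1).tolist() for q in [(510,351),(570,350),(580,424),(516,424)]])
print('walltops scene',[np.round(onz(s,*a(*q),.042)[:2]*1000,1).tolist() for q in [(58,170),(73,170),(106,163),(121,163),(68,565),(84,563),(127,557),(145,555)]])
print('walltops side',[np.round(onz(d,*b(*q),.042)[:2]*1000,1).tolist() for q in [(236,362),(236,376),(236,416),(236,431),(700,356),(698,368),(709,408),(709,424)]])
# stick bar top corners (z .03): nose; handle top
print('bar top nose scene',[np.round(onz(s,*a(*q),.030)[:2]*1000,1).tolist() for q in [(447,212),(470,203)]], 'heel',[np.round(onz(s,*a(*q),.030)[:2]*1000,1).tolist() for q in [(341,22),(360,14)]])
print('bar top nose side',[np.round(onz(d,*b(*q),.030)[:2]*1000,1).tolist() for q in [(346,47),(352,62)]],'heel',[np.round(onz(d,*b(*q),.030)[:2]*1000,1).tolist() for q in [(87,108),(93,125)]])
print('handle top scene',[np.round(onz(s,*a(*q),.076)[:2]*1000,1).tolist() for q in [(371,40),(388,36),(421,96),(404,102)]])
print('handle top side',[np.round(onz(d,*b(*q),.076)[:2]*1000,1).tolist() for q in [(158,55),(243,37),(247,48),(162,70)]])
e=lambda x,y:(350+x/5,60+y/5)
f=lambda x,y:(190+x/5,80+y/5)
show('hook tip top',e(67,295),f(177,346),.186)
show('post top L',e(318,50),f(108,58),.28)
print('post top scene',[np.round(onz(s,*e(*q),.28)[:2]*1000,1).tolist() for q in [(318,50),(383,37),(415,80),(352,98)]])
print('post top side',[np.round(onz(d,*f(*q),.28)[:2]*1000,1).tolist() for q in [(108,56),(165,48),(171,72),(113,80)]])
print('base scene z.01',[np.round(onz(s,*e(*q),.01)[:2]*1000,1).tolist() for q in [(100,410),(195,560),(357,510)]])
print('base side z.01',[np.round(onz(d,*f(*q),.01)[:2]*1000,1).tolist() for q in [(93,398),(265,378),(278,478),(105,498)]])
print('rod bend scene .17',onz(s,*e(75,312),.170), 'root',onz(s,*e(262,262),.17))
for n,p,z in [('can',(314,299),.17),('mug',(371,282),.09),('jar',(303,107),.075),('roll',(404,254),.0125)]: print(n,np.round(onz(s,*p,z)[:2]*1000))
for n,p,z in [('can',(374,205),.17),('mug',(350,189),.09),('jar',(169,206),.075),('roll',(320,182),.0125)]: print(n,np.round(onz(d,*p,z)[:2]*1000))
print('strip rear side',onz(d,*b(487,403),.011))
E
```

```text
bridge scene [[582.4, -322.6], [601.7, -276.2], [639.0, -292.6], [619.8, -336.9]]
bridge side [[602.0, -277.9], [638.0, -292.2], [618.5, -339.0], [581.8, -323.6]]
walltops scene [[420.5, -259.1], [426.8, -248.7], [435.0, -223.5], [441.3, -213.1], [697.6, -368.2], [701.9, -358.4], [713.3, -331.8], [718.3, -320.8]]
walltops side [[438.1, -214.0], [434.6, -223.2], [424.8, -248.7], [421.2, -258.1], [717.1, -325.4], [711.2, -332.1], [702.4, -358.5], [696.4, -367.7]]
bar top nose scene [[608.6, -10.5], [611.7, 9.2]] heel [[409.2, 7.4], [410.7, 25.7]]
bar top nose side [[614.5, 9.3], [612.7, -6.1]] heel [[411.3, 28.3], [410.8, 11.5]]
handle top scene [[464.9, 6.4], [468.8, 20.1], [530.6, 13.3], [528.2, -0.9]]
handle top side [[467.5, 19.8], [531.2, 12.4], [530.1, 1.4], [465.6, 5.4]]
hook tip top [488.7 234.2 185.6] (array([488.1, 235.1]), array([488.7, 232.3]))
post top L [496.7 338.  290.8] (array([493.8, 341.6]), array([500. , 365.9]))
post top scene [[493.8, 341.6], [501.8, 370.7], [528.1, 364.2], [522.7, 334.2]]
post top side [[500.5, 367.8], [531.1, 363.8], [527.2, 339.6], [496.6, 343.8]]
base scene z.01 [[452.7, 324.8], [555.9, 305.6], [575.9, 399.3]]
base side z.01 [[471.3, 418.5], [579.3, 395.7], [556.4, 302.0], [453.2, 324.8]]
rod bend scene .17 [0.48796399 0.24332758 0.17      ] root [0.50866202 0.33592865 0.17      ]
can [759. -77.]
mug [775.  55.]
jar [302. 203.]
roll [750. 189.]
can [757. -80.]
mug [778.  59.]
jar [310. 197.]
roll [754. 188.]
strip rear side [ 0.58431318 -0.28858902  0.011     ]
```

Both cameras agree to about 1–2 mm. The channel mid is at (568.6,-290.6) with yaw -21.5°. The stick's handle is at (498.4,9.7) with yaw -5°. The hook seat is at (500.6,292.5) with its y axis at 79°. I'll grasp the handle next.

```bash
cat >> h.py <<'E'
def ori(yaw,tilt=0.,flip=False):
    """tool down; jaws along stick y. tilt>0: gripper body leans toward stick -x"""
    y=np.array([-np.sin(yaw),np.cos(yaw),0])*(-1 if flip else 1)
    a=np.array([np.cos(yaw),np.sin(yaw),0])
    x=np.array([0,0,-1])*np.cos(tilt)+a*np.sin(tilt)
    return R.from_matrix(np.stack([x,y,np.cross(x,y)],1)).as_rotvec()
CY=np.radians(-21.55); CM=np.array([.5686,-.2906]); CX=np.array([np.cos(CY),np.sin(CY)])
SY=np.radians(-5.0)
HY=np.radians(79.0); HS=np.array([.5006,.2925,.170]); HYv=np.array([np.cos(HY),np.sin(HY),0]); HXv=np.array([np.sin(HY),-np.cos(HY),0])
E
python3 - <<'E'
from h import *
for fl in (0,1):
    for yaw,p in [(SY,[.4984,.0097,.067]),(CY,[*(CM-.130*CX),.075]),(CY,[*(CM-.045*CX),.075])]:
        print(fl,np.round(manip.solve_ik(p,ori(yaw,0,fl)),2))
    for t in (0,15,20,25):
        for yh in (-.12,-.01):
            q=manip.solve_ik(HS+HYv*yh-HXv*.075+[0,0,-.03],ori(HY-np.pi/2,np.radians(t),fl)); print(fl,t,yh,None if q is None else np.round(q,2))
E
```

```text
0 [-0.    0.55  2.   -0.    0.59 -1.49]
0 [-0.52  0.54  1.98 -0.    0.62 -1.72]
0 [-0.5   0.63  1.79 -0.    0.72 -1.69]
0 0 -0.12 [ 0.41  0.35  2.09 -0.    0.7  -0.97]
0 0 -0.01 [ 0.59  0.44  1.94  0.    0.76 -0.79]
0 15 -0.12 [ 0.52  0.31  2.21 -0.4   0.45 -0.52]
0 15 -0.01 [ 0.69  0.4   2.04 -0.39  0.56 -0.37]
0 20 -0.12 [ 0.56  0.31  2.25 -0.64  0.4  -0.25]
0 20 -0.01 [ 0.73  0.4   2.08 -0.58  0.52 -0.16]
0 25 -0.12 [ 0.6   0.31  2.29 -0.95  0.38  0.09]
0 25 -0.01 [ 0.77  0.4   2.11 -0.8   0.51  0.08]
1 [-0.    0.55  2.   -0.    0.59  1.65]
1 [-0.52  0.54  1.98 -0.    0.62  1.43]
1 [-0.5   0.63  1.79 -0.    0.72  1.45]
1 0 -0.12 [0.41 0.35 2.09 0.   0.7  2.17]
1 0 -0.01 [0.59 0.44 1.94 0.   0.76 2.35]
1 15 -0.12 None
1 15 -0.01 None
1 20 -0.12 None
1 20 -0.01 None
1 25 -0.12 None
1 25 -0.01 None
```

```bash
python3 - <<'E'
from h import *
o=ori(SY)
manip.command_gripper(.06,60)
manip.move_to([.4984,.0097,.16],o)
manip.servo_line([.4984,.0097,.068],rate=.12)
manip.command_gripper(0.0,80)
print('w',manip.get_width(),manip.get_contact_force(),manip.get_torque())
manip.servo_line([.4984,.0097,.16],rate=.12)
manip.hold(.3)
print('w',manip.get_width(),manip.get_contact_force(),manip.get_torque(),manip.get_time())
# hover over channel entry, nose at -25
p=CM-.140*CX
manip.move_to([*p,.068+.006+.06],ori(CY))
manip.hold(.3)
print(manip.get_position(),manip.get_time())
snap('scene','scene1');snap('side','side1');snap('wrist','wrist1')
def crop(fn,x0,y0,w,h,s,out):
    a=cv2.imread(f'pics/{fn}.png')[y0:y0+h,x0:x0+w]
    cv2.imwrite(f'pics/{out}.png',cv2.resize(a,None,fx=s,fy=s,interpolation=cv2.INTER_CUBIC))
crop('scene1',120,150,150,230,2.6,'y1'); crop('side1',190,250,240,150,3.2,'y2')
E
```

```text
w 0.01503604161899323 [-0.63562853  2.01880611  6.04472872] [ 0.41418893  0.15068116 -0.01043704]
w 0.014941201134282975 [ 0.78390583  0.03543045 -1.41470873] [-0.00314607  0.01018432 -0.02898769] 5.675
[ 0.43887237 -0.23835897  0.13411884] 6.9833
```

View pics/y1.png

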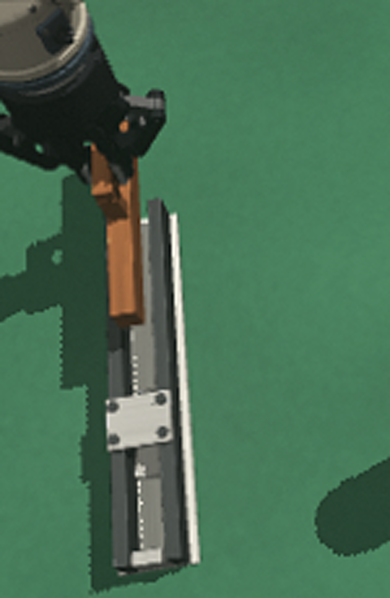

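View pics/y2.png

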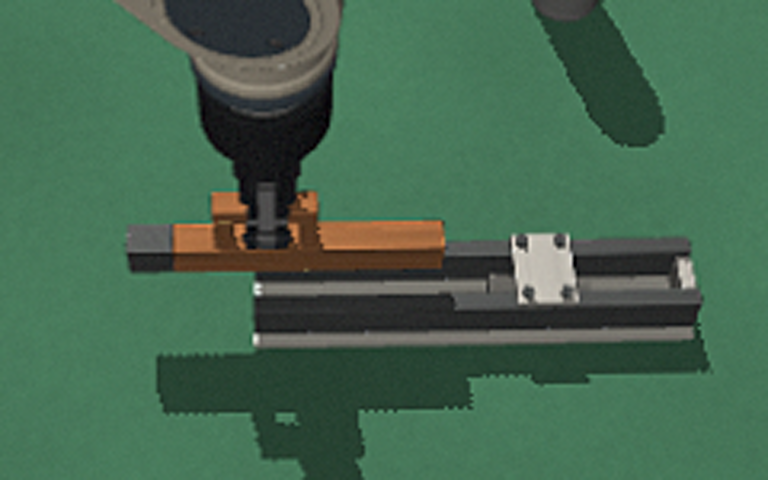

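View pics/wrist1.png

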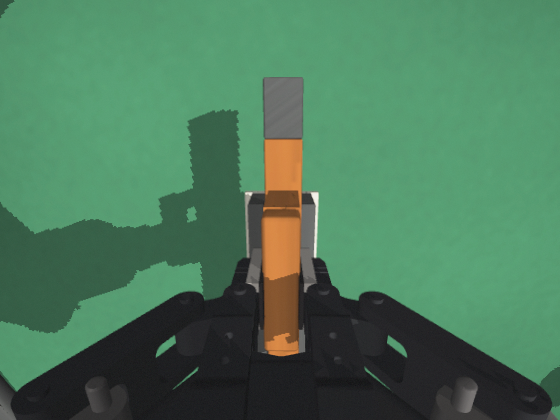

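```bash
python3 - <<'E'
from h import *
def crop(fn,x0,y0,w,h,s,out):
    a=cv2.imread(f'pics/{fn}.png')[y0:y0+h,x0:x0+w]
    return cv2.resize(a,None,fx=s,fy=s,interpolation=cv2.INTER_CUBIC)
A=crop('scene1',150,220,40,70,8,'');B=crop('side1',285,300,60,50,7,'')
h=max(A.shape[0],B.shape[0]);o=np.zeros((h,A.shape[1]+B.shape[1]+10,3),np.uint8);o[:A.shape[0],:A.shape[1]]=A;o[:B.shape[0],A.shape[1]+10:]=B
cv2.imwrite('pics/n1.png',o)
s=load('scene1');d=load('side1');w=load('wrist1')
# predicted nose corners
for nm,c in (('scene',s),('side',d),('wrist',w)):
    P=manip.get_position()[:2]+.115*CX; n=np.array([-CX[1],CX[0]])
    print(nm,[np.round(proj(c,[*(P+k*.01*n),z]),1).tolist() for z in (.096,.066) for k in (1,-1)])
# wrist: channel entry base corners at rows; bar heel
print([np.round(proj(w,[*(CM-.15*CX+k*np.array([-CX[1],CX[0]])),z]),1).tolist() for k,z in((.025,.042),(-.025,.042),(.013,.042),(-.013,.042))])
E
```

```text
scene [[171.7, 270.4], [161.7, 272.0], [175.4, 275.4], [165.7, 277.0]]
side [[328.7, 318.8], [329.5, 327.6], [327.6, 325.8], [328.4, 334.4]]
wrist [[295.3, 401.1], [266.6, 401.1], [293.6, 368.1], [268.2, 368.1]]
[[314.8, 207.4], [246.3, 207.3], [298.4, 207.4], [262.8, 207.3]]
```

View pics/n1.png

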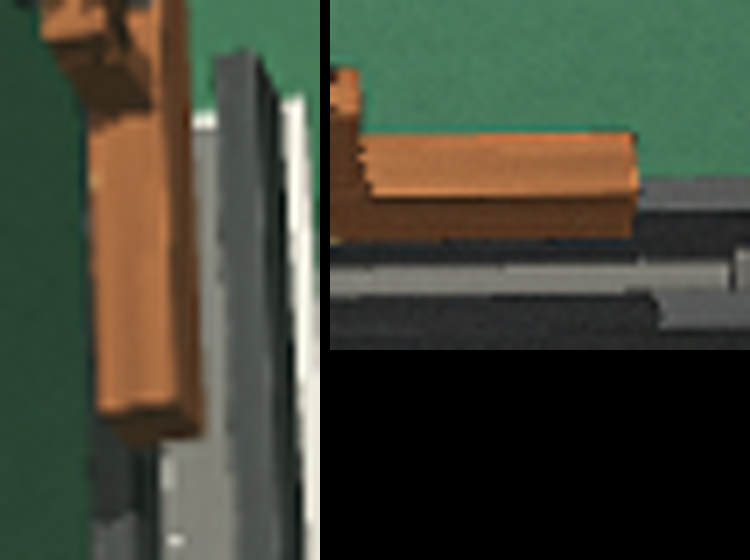

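The predicted nose corners match the pixels to within 1 px: scene (162,271) and (171.5,270.4), side (328,319) and (329,328). I'll lower the stick and push in force-checked steps.

```bash
python3 - <<'E'
from h import *
f0=np.array(manip.get_contact_force())
for z in (.114,.095,.085,.0765):
    manip.servo_line([*(CM-.140*CX),z],rate=.06)
    f=np.array(manip.get_contact_force())-f0; print(z,np.round(f,2))
    if np.linalg.norm(f)>8: print('STOP'); raise SystemExit
for nx in [.0,.03,.05,.060,.066,.070,.072,.074]:
    manip.servo_line([*(CM+(nx-.115)*CX),.0765],rate=.05)
    f=np.array(manip.get_contact_force())-f0; fx=f[:2]@CX
    print(nx,'along',round(fx,2),np.round(f,2))
    if fx<-6 or np.linalg.norm(f)>20: print('stop');break
print(manip.get_position(),manip.get_time())
snap('scene','scene2');snap('side','side2')
def crop(fn,x0,y0,w,h,s,out):
    a=cv2.imread(f'pics/{fn}.png')[y0:y0+h,x0:x0+w]
    cv2.imwrite(f'pics/{out}.png',cv2.resize(a,None,fx=s,fy=s,interpolation=cv2.INTER_CUBIC))
crop('scene2',120,220,110,160,3.6,'x1'); crop('side2',250,290,180,100,4.2,'x2')
E
```

```text
0.114 [ 0.51  0.92 -0.18]
0.095 [-0.6  -0.06 -0.28]
0.085 [0.6  0.08 0.27]
0.0765 [ 1.07  0.88 -0.03]
0.0 along -0.51 [-0.39  0.38 -0.26]
0.03 along -0.44 [-0.31  0.42 -0.12]
0.05 along 0.46 [ 0.89  1.   -0.83]
0.06 along -0.39 [-0.23  0.47 -1.44]
0.066 along -0.46 [-0.48  0.04  0.02]
0.07 along -0.25 [-0.31 -0.09  0.58]
0.072 along -5.1 [-4.6   2.25  2.12]
0.074 along -13.12 [-12.05   5.2    7.65]
stop
[ 0.52753113 -0.27421898  0.07597576] 12.0083
```

View pics/x1.png

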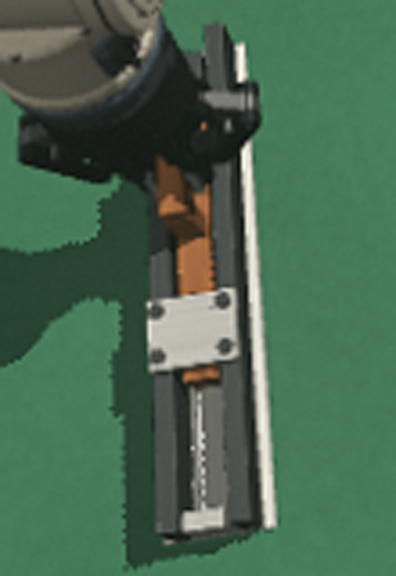

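View pics/x2.png

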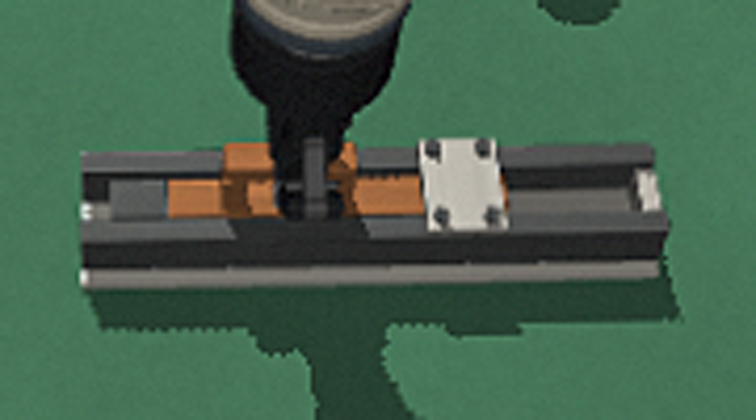

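The nose sticks out just past the bridge, and the strip fills the channel from there to the stop. Force rose exactly at the expected 70–74 mm, so the strip is home. Next I'll back out, lift and set the stick down for a regrasp.

```bash
python3 - <<'E'
from h import *
manip.servo_line([*(CM+(-.01-.115)*CX),.0765],rate=.1)
manip.servo_line([*(CM+(-.01-.115)*CX),.16],rate=.12)
Y=HY-np.pi/2
g=np.array([.50,.04])
manip.move_to([*g,.13],ori(Y))
manip.servo_line([*g,.075],rate=.1)
f0=np.array(manip.get_contact_force())
for z in (.072,.070,.069,.068,.067,.066):
    manip.servo_line([*g,z],rate=.03); manip.hold(.1)
    f=np.array(manip.get_contact_force())-f0; print(z,np.round(f,2), np.round(manip.get_torque(),3))
    if f[2]>2.5: break
manip.command_gripper(.05)
manip.servo_line([*g,.16],rate=.15)
manip.hold(.1)
# hover for heel grasp
a=HXv[:2]
t=np.radians(15)
h=g-.076*a
print(manip.get_time())
snap('scene','scene3');snap('side','side3');snap('wrist','wrist3')
E
```

```text
0.072 [-0.59  0.18 -1.77] [-0.013  0.027  0.037]
0.07 [ 0.69  0.75 -0.5 ] [-0.025  0.025  0.039]
0.069 [-0.05  0.24 -1.26] [ 0.038 -0.035  0.035]
0.068 [-2.51  1.45  6.86] [0.052 0.312 0.004]
18.4667
```

View pics/scene3.png

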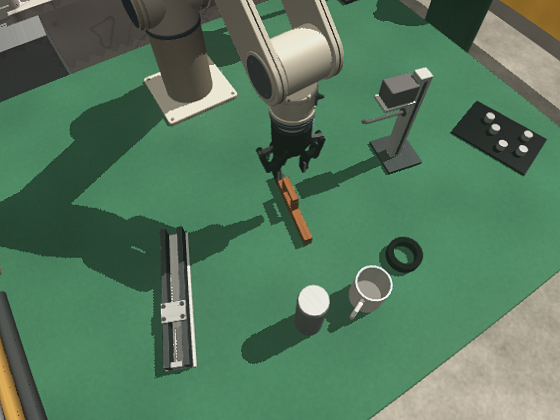

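View pics/side3.png

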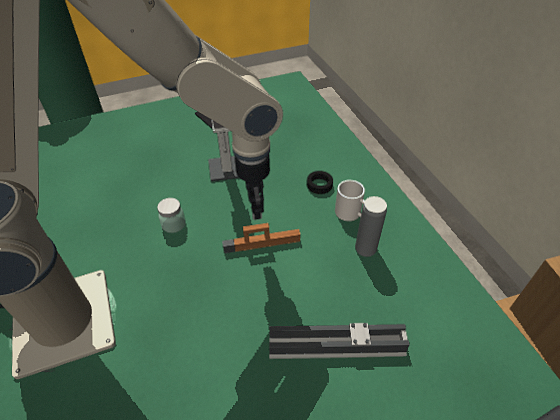

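View pics/wrist3.png

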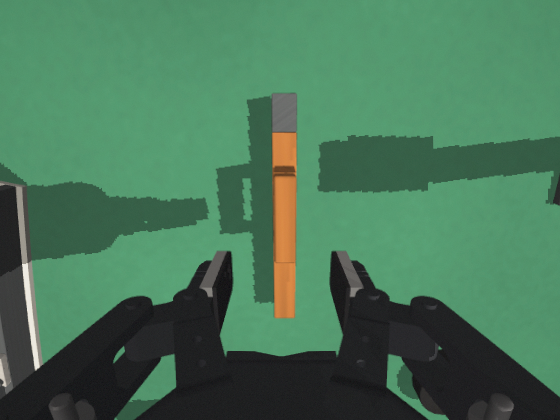

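The stick stands upright in the new spot. In the wrist view the heel edge is at (284,93) and the nose at (284,317). I'll measure it, then grasp the heel with a 15° tilt.

```bash
python3 - <<'E'
from h import *
w=load('wrist3')
H=onz(w,284,93.5,.03);N=onz(w,285,317.5,.03);h1=onz(w,284.5,177,.076);h2=onz(w,285,262.5,.076)
print(H,N,(H+N)/2,np.linalg.norm(N-H),'handle',h1,h2,(h1+h2)/2)
g=np.array([.50,.04]);a=HXv[:2]
print('along', (H[:2]-g)@a,(N[:2]-g)@a, np.degrees(np.arctan2(*(N-H)[[1,0]])))
E
```

```text
[0.40985988 0.05945091 0.03      ] [0.61019444 0.0222035  0.03      ] [0.51002716 0.0408272  0.03      ] 0.2037677743264928 handle [0.46587275 0.04864043 0.076     ] [0.52891425 0.03701934 0.076     ] [0.4973935  0.04282988 0.076     ]
along -0.09219540334576927 0.11156558829693355 -10.532510490931012
```

```bash
python3 - <<'E'
from h import *
t=np.radians(15);Y=HY-np.pi/2;o=ori(Y,t);tx=R.from_rotvec(o).as_matrix()[:,0]
g=np.array([.50,.04,0]);eye=g-.0025*HXv
G=eye-.074*HXv+[0,0,.0255]
T=G-.003*tx
manip.move_to(T+[0,0,.08],o)
manip.servo_line(T,rate=.1)
f0=np.array(manip.get_contact_force())
manip.command_gripper(0,110)
print('w',manip.get_width(),np.round(np.array(manip.get_contact_force())-f0,1),manip.get_position()-T)
manip.servo_line(T+[0,0,.130],rate=.12)
manip.hold(.3)
# pre-hang
E=HS+[0,0,.006]-.125*HYv
off=T+[0,0,.130]-(np.array([eye[0],eye[1],.046+.130]))
manip.move_to(E+off,o)
manip.hold(.3)
np.save('off.npy',off)
print(off,manip.get_position(),manip.get_time(),np.round(manip.get_torque(),2))
snap('scene','scene4');snap('side','side4');snap('wrist','wrist4')
def crop(fn,x0,y0,w,h,s,out):
    a=cv2.imread(f'pics/{fn}.png')[y0:y0+h,x0:x0+w]
    cv2.imwrite(f'pics/{out}.png',cv2.resize(a,None,fx=s,fy=s,interpolation=cv2.INTER_CUBIC))
crop('scene4',280,60,170,140,4.5,'v1'); crop('side4',150,80,160,130,4.5,'v2')
E
```

```text
Traceback (most recent call last):
rig.IKError: the arm cannot follow that straight line within its joint ranges
```

```bash
python3 - <<'E'
from h import *
print(manip.get_joint_positions())
g=np.array([.50,.04,0]);eye=g-.0025*HXv
for t in (0,5,8,10,12,15):
    o=ori(HY-np.pi/2,np.radians(t));tx=R.from_rotvec(o).as_matrix()[:,0]
    G=eye-.074*HXv+[0,0,.0255]; T=G-.003*tx
    for dz in (0,.03,.08,.13):
        q=manip.solve_ik(T+[0,0,dz],o); print(t,dz,None if q is None else np.round(q,2))
E
```

```text
[ 0.15907319  0.35439322  2.2880039  -0.34151469  0.2684243  -0.90139732]
0 0 [ 0.1   0.58  2.16 -0.    0.41 -1.28]
0 0.03 [ 0.1   0.51  2.16 -0.    0.48 -1.28]
0 0.08 [ 0.1   0.4   2.14 -0.    0.6  -1.28]
0 0.13 [ 0.1   0.29  2.12 -0.    0.73 -1.28]
5 0 [ 0.12  0.57  2.21 -0.09  0.29 -1.17]
5 0.03 [ 0.12  0.5   2.2  -0.08  0.36 -1.19]
5 0.08 [ 0.12  0.38  2.19 -0.06  0.49 -1.21]
5 0.13 [ 0.12  0.27  2.17 -0.05  0.62 -1.23]
8 0 [ 0.13  0.57  2.23 -0.21  0.21 -1.05]
8 0.03 [ 0.13  0.49  2.23 -0.15  0.29 -1.1 ]
8 0.08 [ 0.13  0.37  2.22 -0.11  0.42 -1.16]
8 0.13 [ 0.13  0.25  2.2  -0.08  0.56 -1.18]
10 0 [ 0.14  0.57  2.25 -0.35  0.17 -0.91]
10 0.03 [ 0.14  0.49  2.25 -0.24  0.24 -1.02]
10 0.08 [ 0.14  0.36  2.24 -0.15  0.38 -1.1 ]
10 0.13 [ 0.14  0.25  2.21 -0.11  0.52 -1.15]
12 0 [ 0.15  0.57  2.27 -0.58  0.13 -0.66]
12 0.03 [ 0.15  0.49  2.27 -0.36  0.2  -0.89]
12 0.08 [ 0.15  0.36  2.26 -0.21  0.33 -1.04]
12 0.13 [ 0.15  0.24  2.23 -0.15  0.48 -1.11]
15 0 None
15 0.03 [ 0.16  0.49  2.3  -0.69  0.14 -0.54]
15 0.08 [ 0.16  0.35  2.29 -0.34  0.27 -0.9 ]
15 0.13 [ 0.16  0.23  2.26 -0.22  0.41 -1.03]
```

```bash
cat > g.py <<'E'
from h import *
t=np.radians(8);Y=HY-np.pi/2;o=ori(Y,t);tx=R.from_rotvec(o).as_matrix()[:,0]
g=np.array([.50,.04,0]);eye=g-.0025*HXv
G=eye-.074*HXv+[0,0,.0255]
T=G-.003*tx
manip.move_to(T+[0,0,.08],o)
manip.servo_line(T,rate=.1)
f0=np.array(manip.get_contact_force())
manip.command_gripper(0,110)
print('w',manip.get_width(),np.round(np.array(manip.get_contact_force())-f0,1),manip.get_position()-T)
manip.servo_line(T+[0,0,.130],rate=.12)
manip.hold(.2)
E=HS+[0,0,.006]-.125*HYv
off=T+[0,0,.130]-(np.array([eye[0],eye[1],.046+.130]))
manip.move_to(E+off,o)
manip.hold(.3)
np.save('off.npy',off)
print(off,manip.get_position(),manip.get_time(),np.round(manip.get_torque(),2))
snap('scene','scene4');snap('side','side4');snap('wrist','wrist4')
def crop(fn,x0,y0,w,h,s,out):
    a=cv2.imread(f'pics/{fn}.png')[y0:y0+h,x0:x0+w]
    cv2.imwrite(f'pics/{out}.png',cv2.resize(a,None,fx=s,fy=s,interpolation=cv2.INTER_CUBIC))
crop('scene4',280,60,170,140,4.5,'v1'); crop('side4',150,80,160,130,4.5,'v2')
E
python3 g.py
```

```text
w 0.017547901239306406 [-2.6  0.1  9.2] [0.00048302 0.00014243 0.00093259]
[-0.07305026  0.01419953 -0.0175292 ] [0.40389081 0.18313565 0.15843795] 23.2 [ 0.04  0.24 -0.02]
```

View pics/v1.png

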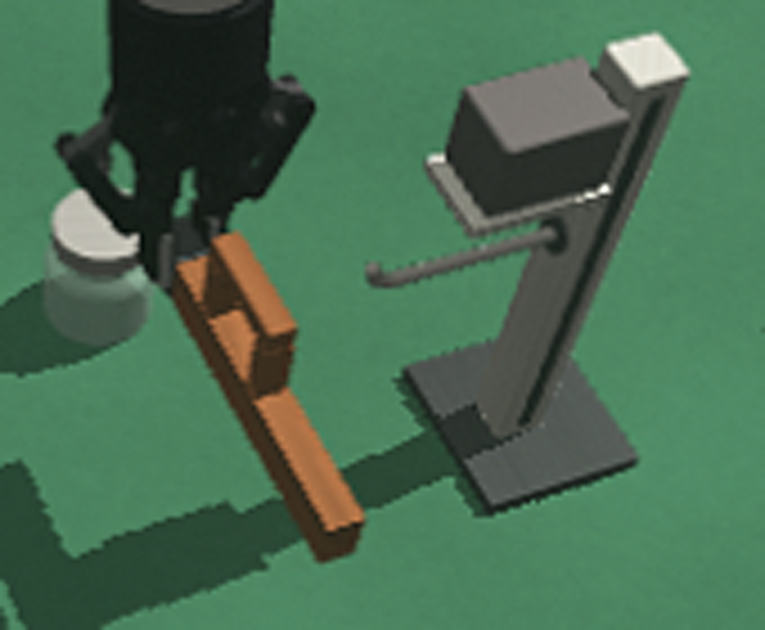

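View pics/v2.png

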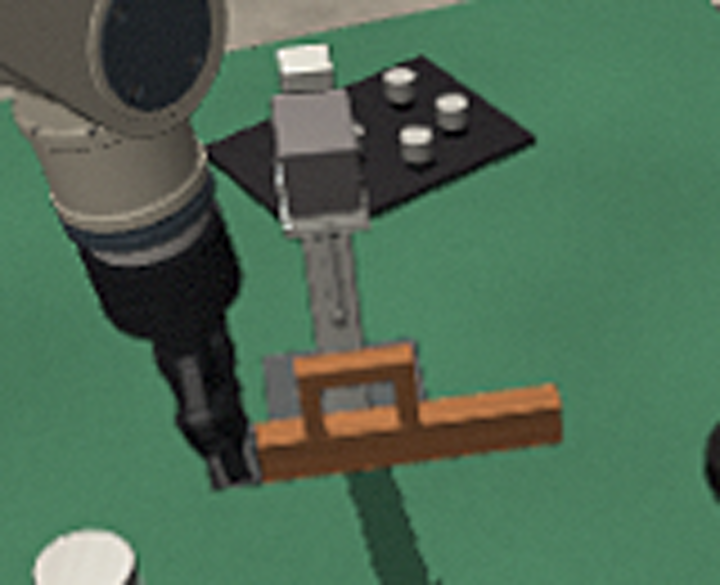

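View pics/wrist4.png

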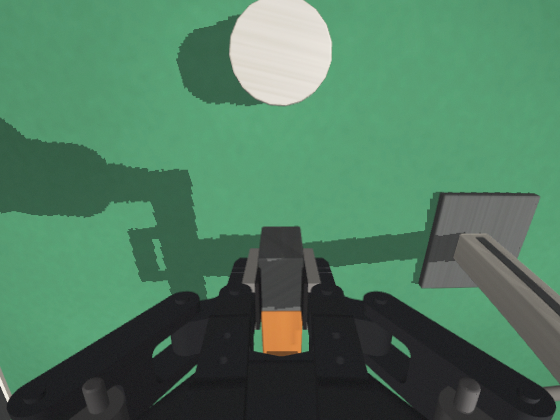

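```bash
python3 - <<'E'
from h import *
s=load('scene4');d=load('side4');off=np.load('off.npy')
E=manip.get_position()-off
a=lambda x,y:(280+x/4.5,60+y/4.5)
b=lambda x,y:(150+x/4.5,80+y/4.5)
for n,p,q,l in [('h-',(214,242),(297,374),(-.033,-.008,.03)),('h+',(240,234),(293,359),(-.033,.008,.03)),('hn+',(297,328),(411,344),(.033,.008,.03)),('hn-',(272,337),(414,358),(.033,-.008,.03)),('n-',(322,530),(562,408),(.115,-.01,-.016)),('n+',(362,518),(557,385),(.115,.01,-.016))]:
    P=tri([(s,*a(*p)),(d,*b(*q))])
    pred=E+HXv*l[0]+HYv*l[1]+[0,0,l[2]]
    D=P-pred
    print(n,np.round(P*1000,1),'err x,y,z',np.round([D@HXv*1000,D@HYv*1000,D[2]*1000],1))
# hook check from latest
tip=tri([(s,*a(372,265)),(d,*b(340,320))]);print('tip',tip, 'expected',HS-.062*HYv+[0,0,.016])
E
```

```text
h- [446.6 165.7 204.2] err x,y,z [ 4.  -1.3 -1.9]
h+ [448.3 180.  203.2] err x,y,z [ 2.9 -3.  -2.8]
hn+ [512.1 166.1 205.4] err x,y,z [ 2.1 -4.4 -0.6]
hn- [510.  153.6 205.3] err x,y,z [ 2.4 -1.1 -0.8]
n- [588.2 132.  160.5] err x,y,z [ 1.3 -5.4  0.5]
n+ [592.7 151.6 160.7] err x,y,z [ 2.  -5.2  0.7]
tip [0.48718939 0.23298014 0.18262922] expected [0.48876984 0.23163911 0.186     ]
```

Pose check: the stick is level, with x off by +2.5 mm, y by -3 mm and z by -1 mm, so it clears the tip. I'll slide it in and lower it with force checks.

```bash
cat > k.py <<'E'
from h import *
off=np.load('off.npy')
f0=np.array(manip.get_contact_force())
C=lambda y,z: HS+[0,0,z]+y*HYv-.002*HXv+off
for y in (-.08,-.055,-.03,-.002):
    manip.servo_line(C(y,.007),rate=.08)
    f=np.array(manip.get_contact_force())-f0; print(y,np.round(f,2))
    if np.linalg.norm(f)>6: print('STOP');raise SystemExit
m0=np.array(manip.get_torque())
for z in (0,-.006,-.009,-.0105,-.012,-.013,-.014,-.015):
    manip.servo_line(C(-.002,z),rate=.04); manip.hold(.15)
    f=np.array(manip.get_contact_force())-f0; print(z,np.round(f,2),np.round(np.array(manip.get_torque())-m0,3))
    if f[2]>1.5: break
print(manip.get_time())
snap('scene','scene5');snap('side','side5')
def crop(fn,x0,y0,w,h,s,out):
    a=cv2.imread(f'pics/{fn}.png')[y0:y0+h,x0:x0+w]
    cv2.imwrite(f'pics/{out}.png',cv2.resize(a,None,fx=s,fy=s,interpolation=cv2.INTER_CUBIC))
crop('scene5',300,40,150,140,4.5,'u1'); crop('side5',150,70,160,130,4.5,'u2')
E
python3 k.py
```

```text
-0.08 [-0.63 -0.07 -0.21]
-0.055 [-0.35 -0.82 -1.01]
-0.03 [-0.39 -1.09 -1.02]
-0.002 [-0.13 -0.96 -1.22]
0 [ 0.3   0.13 -0.31] [-0.029 -0.021  0.056]
-0.006 [-0.77 -1.04 -1.29] [0.007 0.013 0.026]
-0.009 [ 0.59 -0.39 -0.51] [ 0.057 -0.015  0.043]
-0.0105 [-0.48  0.53 -0.85] [-0.008 -0.013  0.033]
-0.012 [ 0.42 -2.4   5.4 ] [-0.238 -0.671 -0.092]
27.625
```

View pics/u1.png

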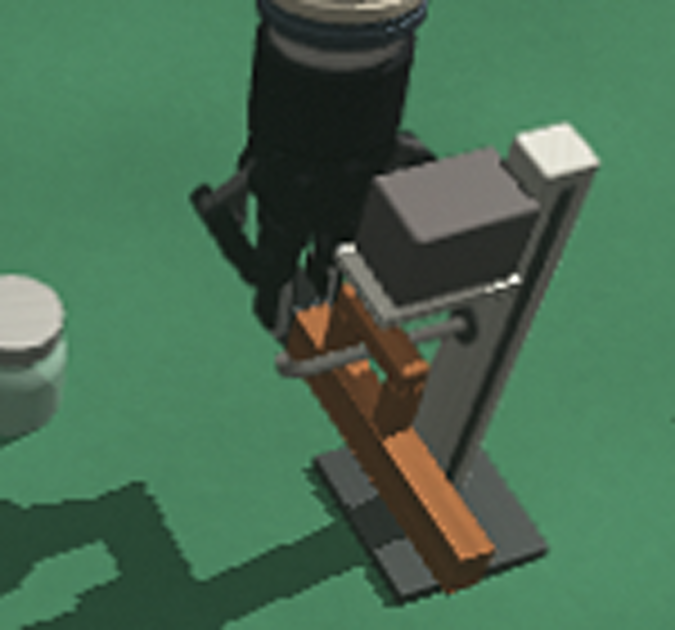

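View pics/u2.png

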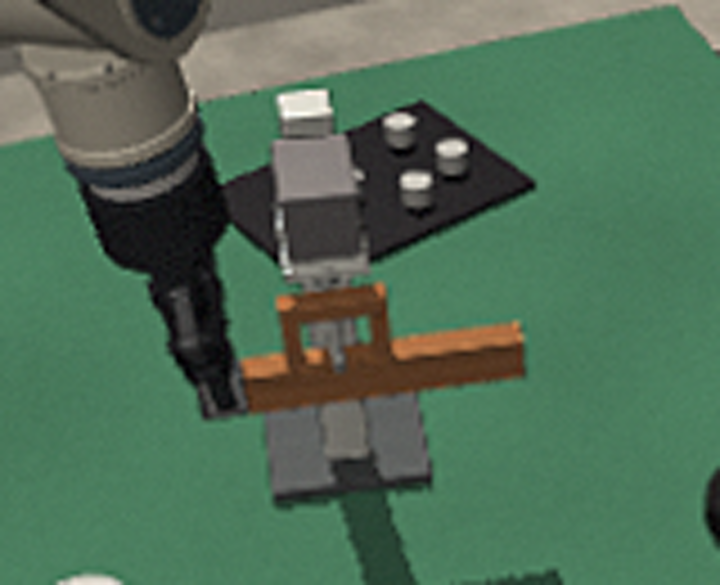

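The rod passes through the opening, and the top bar made contact at exactly the expected height. I'll relieve the preload slightly, release and retreat along the tool axis.

```bash
cat > l.py <<'E'
from h import *
p=np.array(manip.get_position());tx=R.from_rotvec(manip.get_ee_rot()).as_matrix()[:,0]
manip.servo_line(p+[0,0,.0004],rate=.02)
manip.command_gripper(.026,20); manip.hold(.6)
manip.command_gripper(.055); manip.hold(.3)
print(manip.get_contact_force())
p=np.array(manip.get_position())
q=p-.07*tx-.05*HXv
manip.servo_line(p-.05*tx-.012*HXv,rate=.08)
manip.servo_line(p-.08*tx-.08*HXv,rate=.12)
manip.hold(1.0)
print(manip.get_time())
snap('scene','scene6');snap('side','side6')
manip.hold(1.0)
snap('scene','scene7');snap('side','side7')
for n in('scene','side'):
    print(n,cv2.absdiff(cv2.imread(f'pics/{n}6.png'),cv2.imread(f'pics/{n}7.png')).max())
def crop(fn,x0,y0,w,h,s,out):
    a=cv2.imread(f'pics/{fn}.png')[y0:y0+h,x0:x0+w]
    cv2.imwrite(f'pics/{out}.png',cv2.resize(a,None,fx=s,fy=s,interpolation=cv2.INTER_CUBIC))
crop('scene7',300,40,150,140,4.5,'t1'); crop('side7',150,70,160,130,4.5,'t2')
E
python3 l.py
```

```text
[ 0.49499454 -0.20956383  0.41349352]
32.1333
scene 46
side 63
```

View pics/t1.png

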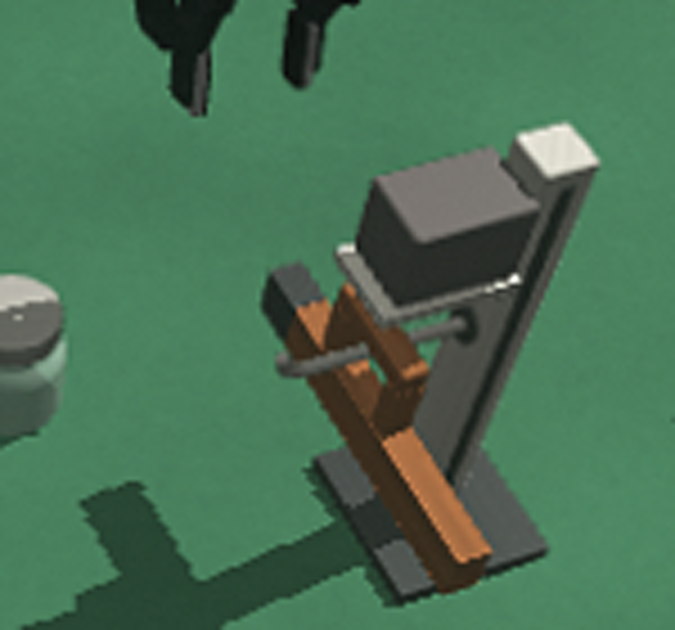

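View pics/t2.png

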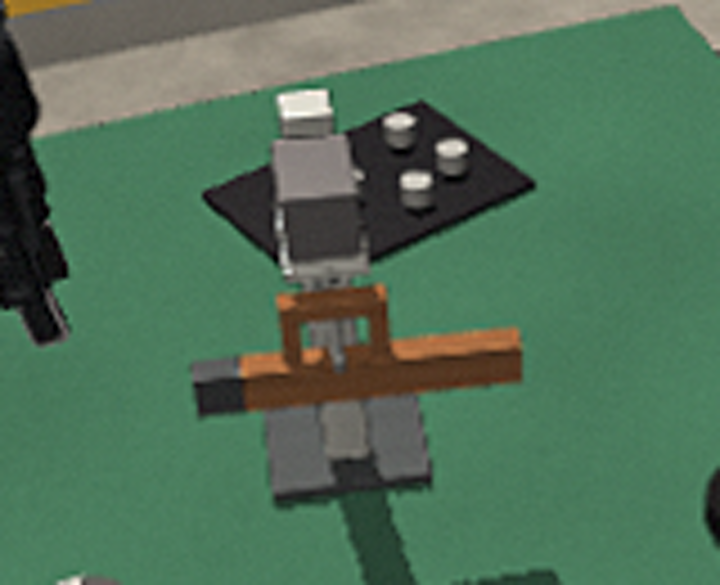

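View pics/scene7.png

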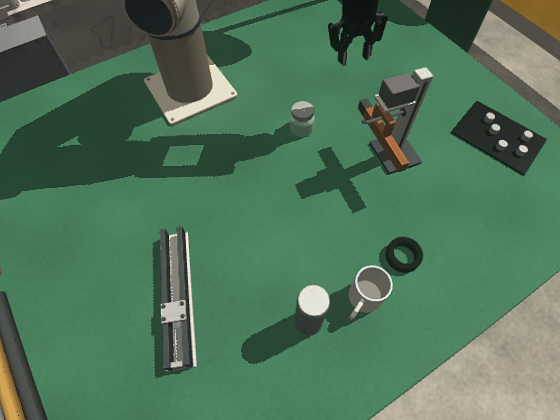

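The stick hangs freely, gripper clear, nothing disturbed. I'll check that it has stopped rocking, the handle's position, and the strip.

```bash
python3 - <<'E'
from h import *
def diffs(i,j):
    for n in('scene','side'):
        D=cv2.absdiff(cv2.imread(f'pics/{n}{i}.png'),cv2.imread(f'pics/{n}{j}.png')).max(2)
        ys,xs=np.where(D>20); print(n,len(xs),(xs.min(),xs.max(),ys.min(),ys.max()) if len(xs) else '')
diffs(6,7)
manip.hold(3); snap('scene','scene8');snap('side','side8')
manip.hold(.4); snap('scene','scene9');snap('side','side9')
manip.hold(.5); snap('scene','scene10');snap('side','side10')
diffs(8,9);diffs(9,10); print(manip.get_time())
def crop(fn,x0,y0,w,h,s):
    a=cv2.imread(f'pics/{fn}.png')[y0:y0+h,x0:x0+w]
    return cv2.resize(a,None,fx=s,fy=s,interpolation=cv2.INTER_CUBIC)
cv2.imwrite('pics/r1.png',np.vstack([crop('side10',265,315,150,50,5),np.hstack([crop('scene10',150,290,50,85,4),crop('scene10',350,70,100,85,4),np.zeros((340,150,3),np.uint8)])]))
s=load('scene10');d=load('side10')
# handle top, nose-end: scene t1 (427,368)/(405,378); side t2 (386,286),(388,300)
a=lambda x,y:(300+x/4.5,40+y/4.5); b=lambda x,y:(150+x/4.5,70+y/4.5)
for p,q in [((427,368),(384,285)),((405,380),(388,298))]:
    P=tri([(s,*a(*p)),(d,*b(*q))])-HS; print(np.round([P@HXv*1000,P@HYv*1000,P[2]*1000],1))
E
```

```text
scene 6 (np.int64(69), np.int64(378), np.int64(36), np.int64(158))
side 11 (np.int64(33), np.int64(165), np.int64(26), np.int64(351))
scene 0 
side 0 
scene 0 
side 0 
37.5333
[32.9  0.  18.6]
[ 34.1 -12.1  17. ]
```

View pics/r1.png

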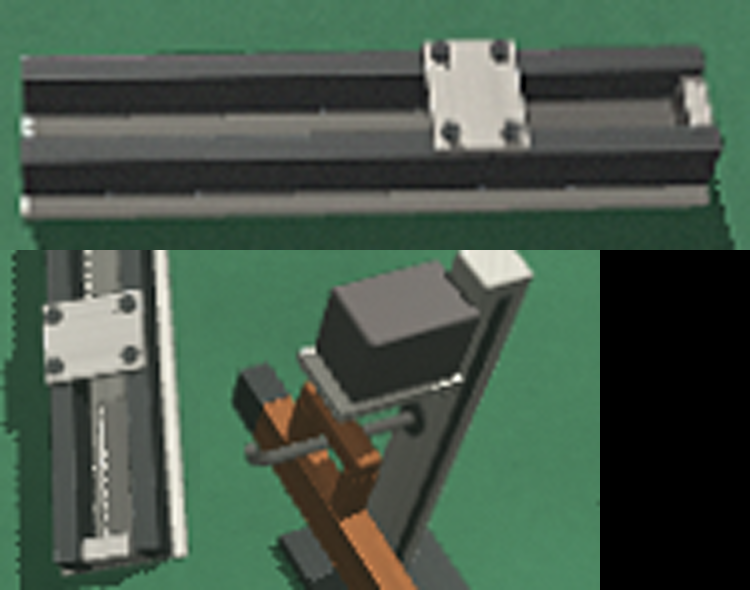

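```bash
python3 - <<'E'
from h import *
s=load('scene10')
for u,v in [(150+117/4,290+(402-250)/4),(150+110/4,290+(538-250)/4)]:
    P=onz(s,u,v,.016); print(((P[:2]-CM)@CX)*1000)
P=[proj(s,[*(CM+x*CX),.016]) for x in (.066,.07,.074,.14)];print(np.round(P,1))
a=cv2.imread('pics/scene10.png')[320:368,165:195];cv2.imwrite('pics/q1.png',cv2.resize(a,None,fx=12,fy=12,interpolation=cv2.INTER_NEAREST))
E
```

```text
71.00966146248497
136.99725936816253
[[178.  325.7]
 [178.1 327.7]
 [178.2 329.6]
 [179.8 363.2]]
```

View pics/q1.png

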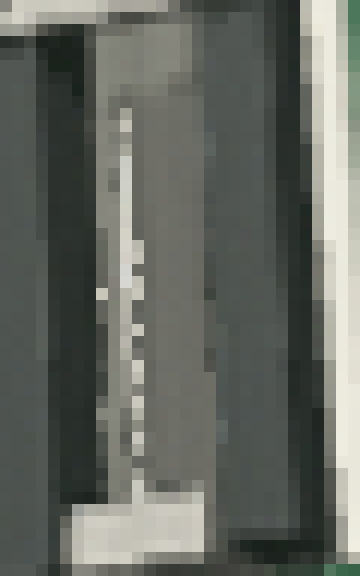

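The strip's rear edge is at row 327.5, about 71 mm in channel x against 70 expected. Its front touches the stop, with no gap at row 361. Everything is still, so I'll hand in.

```bash
python3 -c "
from h import *
manip.sign_off(); print(manip.get_time())"
```

```text
the job is handed in; nothing more can be done
the job is handed in; nothing more can be done
```

I pushed the strip home with the push stick, then hung the stick by its handle on the hook and signed off. The robot's clock read about 37.5 s of the 72 s allowed. Sign-off reports no verdict, so the checks below are my own.

**How it went:** I gripped the stick by its handle and pushed the strip under the bridge until the force rose at the stop, to about 13 N. I then set the stick down and regripped it at the heel. From there I slid the handle's opening over the rod, lowered it until it touched, and let go.

**Last checks:**
- **Strip:** its rear edge measured about 71 mm along the channel against 70 mm expected. I could see no gap at the end stop.
- **Stick:** it hangs level and square, with the top bar resting on the rod under the ledge. The handle is about 6 mm from the middle of the rod. Pictures taken 0.4–0.5 s apart showed no change.
- **Robot and bystanders:** the gripper is open and clear of everything. The can, mug, jar and ring looked unmoved in the pictures.

**What failed or disagreed:**
- The first regrasp, with the gripper tilted 15°, was out of the arm's reach. Nothing was touched, and I used 8° instead.
- While I held it in front of the hook, the stick sat 2–5 mm off where I had calculated, which was within the clearances.

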